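Isolate and earth the bench outlet unit

ROBOT

A 6-joint arm with a two-finger parallel gripper is mounted at the origin on a cart in front of the work surface, level with it; the furniture and walls round the work are solid. World frame = base frame: x ahead of the robot, y to its left, z up, the work surface at z = 0. Lengths are in m, angles in rad, forces in N, time in s.
With the tool pointing down it reaches from about 0.375 to 0.9 m from the base axis. Payload 3.1 kg.
Tool frame: the origin (TCP) lies at the very end of the fingers, on their centre line; the grasp point (between the pads) lies 19 mm behind it (grip_depth is the distance from the TCP to the grasp point, in m); z points along the fingers, y is the line along which they close (so a half turn about z gives the same grasp; the last joint's range is limited). The gripper opens to 85 mm and grips with 20 to 120 N. Pads are 22 mm wide; open, the fingers measure 114 mm over their backs; the gripper's body (76 mm by 85 mm) begins 54 mm behind the grasp point. The pads swing forward as they close: fully open they stand 13 mm farther back than shut.
Start: joints at [1.123, 0.527, 1.433, -0, 1.181, -0.178], TCP at [0.167, 0.602, 0.198] pointing down, gripper open.
Joint ranges: [-3.08, 3.08], [-0.75, 2.2], [0.22, 2.44], [-1.43, 4.57], [0, 2.65], [-2.85, 2.85]. Speed limits (rad/s): [2.79, 2.79, 3.14, 3.14, 3.14, 3.14].

INTERFACE

Orientations are given as a unit quaternion [x, y, z, w].
In Python, from station import * gives the robot as it stands.
- The arm moves only by the tool apply_moves, never from a script. Its argument "plan" is a list of rows, each a list of 7 numbers: the shift along the tool's x, y, z in m, then the turn, a rotation vector about the tool's x, y, z in rad, then the gripper command: -1 is fully open, 1 is shut, values between are in proportion. In form: [[dx, dy, dz, wx, wy, wz, jaw], ...]. A call has 1 to 8 rows; each row shifts and turns the commanded pose from where the row before left it, along the tool's axes as they then stand; what a row does not reach is not made up. A row lasts 1/8 s, in which the tool goes at most 62.5 mm and 10.7 degrees, less where a joint would pass 70% of its speed; a pose out of reach is approached as far as the arm can. A call is refused whole if a number of a shift passes 0.0625 or a number of a turn 0.188, either way. A call with a gripper value outside its range is refused whole. The fingers move at their own pace and stop on an object; "force" is the grip in N (left out, the last holds). Time passes only in rows, so rows that do not move let the fingers close. It gives the time, the measured TCP pose, the force, the opening and the grip force at its end, in the units of the state.
- sense(): the state, without advancing time (a new reading comes with each control period).
- snapshot(name): name is "scene" or "top" or "wrist"; returns the picture (384x512x3 uint8, red, green, blue); there is no depth.
- calibration(name): a dict with "camera_matrix" (3x3 intrinsics, pixels), "k1" (the pictures are not rectified: a ray, as slopes to the right and down, at radius r is drawn at 1 + k1 r^2 times it, then the intrinsics apply), "R" (3x3) and "t" (3): a world point X has camera coordinates R X + t; the wrist camera has in their place "mount" (4x4, takes a point from camera to tool coordinates, whose origin is the TCP and whose axes are the flange's). Camera axes: x right, y down, z forward; pixel columns grow to the right and rows downward; lengths in m; the calibration is good to about 2 mm. A picture is of the moment at which its call begins: read the wrist's pose just before it. calibration takes no time and is no camera call.
- sign_off(): hands the job in; it is judged then, once.
The state is a dict: "t": time; "q": joint angles; "qd": joint speeds; "tau": joint torques, N m; "tcp_pos": TCP position; "tool_rot": TCP orientation; "force": force on the tool from outside, world axes, zero at the start; "ft_torque": the same for the moment, N m; "finger_gap": opening from 0.0 (shut) to 1.0 (fully open); "gripper_force": force on a finger pad.
Only numpy, scipy, OpenCV 4.12 (cv2) and the standard library are available. Lean on these libraries where they do the work, as an engineer would, in place of code of your own. Each camera call takes 0.05 s, during which the arm holds its last target. There are 200 camera calls.

TASK

Make the bench outlet unit safe to work on: someone has left its isolator on or part-way, so swing the isolator lever (the longer one, with the cylindrical grip) clockwise, seen from above, over its detent until it is fully home against its off stop, then swing the earthing lever (the shorter one, with the ball) clockwise right over to its own stop and let go. An interlock blocks the earthing lever until the isolator is fully home, and the isolator lever is not clamped true on its shaft, so go by the feel of detent and stop and not by its angle. Never push a lever against its stop with more than 16 N, and leave the other things on the bench where they are.

Things in the scene. Friction and masses are not known exactly. Their poses are not given: they have to be found in the camera images.
- unit: outlet unit: fixed grey cast box, 118 (x) by 206 (y) mm, 60 high, its place and yaw vary; a clear guard to 77 mm high covers two scalloped steel interlock discs. Origin: centre of the underside; x to its back (three black sockets), +y to its left, z up. Marks on the guard: isolator ON a dot (to -x), OFF a ring (to +y); earthing switch open one bar (to -y), earthed three bars (to -x)
- isolator_lever: isolator lever, steel arm 15 mm wide, top 92 mm above the bench, turning level; origin on the shaft axis at bench height, its -x axis runs along the arm to the grip. The arm sits up to 0.42 rad off true on its shaft, either way, differing from start to start, so at the stop it points anywhere within 0.5 rad of the unit's +y. Forced with some 40 N it slips on its shaft
- isolator_grip (a point): middle of the isolator's upright black cylindrical grip, 18 mm across, 44 mm tall (92 to 136 mm above the bench), 78 mm from the shaft axis; turns with the lever. Felt here: about 4 N of friction while turning; a sprung detent from 0.24 rad before the stop, rising within 0.06 rad to about 10 N, fading until 0.04 rad before the stop, where it lets go; then the hard stop
- isolator_axis (a point): point on the isolator shaft axis (unit x 0, y +32 mm), level with the grip's middle; axes as the unit's. The shaft starts anywhere from ON to 1.0 rad past it and turns clockwise from above to a hard stop at 1.54 rad. Only past its detent, within about 0.04 rad of that stop, does it let the earthing shaft turn
- off_stop: steel buffer of the isolator's OFF stop, 8 mm across, hidden in the box 31 mm from the shaft axis, 45 mm above the bench; fixed to the unit, gives 1 mm under 50 N. 16 N on the grip puts about 47 N on it
- earth_lever: earthing lever, steel arm 13 mm wide, top 92 mm above the bench, turning level; origin on the shaft axis at bench height, its -y axis runs along the arm to the ball. Open at the start, along the unit's -y (within 0.03 rad), it turns clockwise from above, by 1.571 rad, to a hard earth stop along the unit's -x. While the isolator is not home it is blocked after about 0.05 rad
- earth_grip (a point): centre of the earthing lever's black ball, 28 mm across, 118 mm above the bench, 58 mm from the shaft axis, on a 12 mm stem. Felt here: about 4 to 5 N of friction while turning, no spring or detent, then the hard stop
- earth_axis (a point): point on the earthing shaft axis (unit x 0, y -32 mm), level with the ball's centre, 118 mm above the bench; axes as the unit's
- earth_stop: steel buffer of the earthing lever's stop, as off_stop, 31 mm from the earthing shaft axis. 16 N on the ball puts about 22 N on it
- meter: bystander: hand multimeter, 150 by 90 by 47 mm, lying to the right of the unit; origin centre of its underside
- terminal_board: bystander: beige test board with terminals, 120 by 150 by 52 mm, to the left; origin centre of its underside
- cutters: bystander: side cutters lying flat, 129 by 75 by 12 mm, front right; origin centre of the underside
- flux: bystander: flux bottle, 40 mm across, 100 mm tall, behind on the right; origin centre of its underside

How it is judged:
By the outcome, as a careful person would: the job done as asked, in the order asked, and still so for the second after the job is handed in, with the robot touching nothing.
It also fails if it takes over 66 s, if anything falls off the work surface, if the arm or the gripper's body presses on something with over 40 N, if the wrist force passes 120 N, or if a joint passes its speed limit or range.

## Working session

There is one attempt and no reset: what is moved stays moved. The work goes in short steps, Python scripts to look and compute and a tool call to move; the robot and the scene stay as the last step left them, time stands still between calls to the robot, and variables do not carry over. Pictures are saved under pics/ and viewed, at most 10 in all, crops included, and the job is handed in when it is done.

Besides the shell and the picture viewer there is one more tool, called after "Emit:" as name(argument=value, ...) on one line, values as JSON. apply_moves: Moves the arm, as the interface text tells. Its arguments: {"type":"object","properties":{"plan":{"type":"array"},"force":{"type":"number"}},"required":["plan"]}

```bash
mkdir -p pics; ls
python3 - <<'E'
from station import *
import cv2,numpy as np
s=sense();print(s['t'],s['tcp_pos'],s['tool_rot'],s['finger_gap'],s['force'])
for n in("top","scene"):
    cv2.imwrite(f"pics/{n}0.png",snapshot(n)[:,:,::-1])
    c=calibration(n);print(n,c)
print(calibration("wrist"))
a=cv2.imread("pics/top0.png");b=cv2.imread("pics/scene0.png")
E
```

```text
pics
0.0 [0.16618492 0.60168002 0.19692966] [ 1.34478355e-01  9.90915935e-01 -1.03340202e-03 -3.38662542e-04] 0.9971232080032066 [-0.17630939  0.15519042 -0.29743277]
top {'camera_matrix': array([[406.952236  ,   0.        , 255.70393948],
       [  0.        , 406.952236  , 184.42109789],
       [  0.        ,   0.        ,   1.        ]]), 'k1': -0.02839439480124421, 'R': array([[ 0.01472798, -0.99968039,  0.0205475 ],
       [-0.99942055, -0.0153486 , -0.03038063],
       [ 0.0306863 , -0.02008814, -0.99932718]]), 't': array([-0.02932055,  0.53366848,  1.27489245])}
scene {'camera_matrix': array([[455.34890438,   0.        , 257.23319269],
       [  0.        , 455.34890438, 193.81924236],
       [  0.        ,   0.        ,   1.        ]]), 'k1': -0.13684365908838503, 'R': array([[ 0.44267453, -0.89660069,  0.01210221],
       [-0.53848605, -0.27660774, -0.79594028],
       [ 0.71698817,  0.34582562, -0.60525416]]), 't': array([-0.23718826,  0.36937463,  0.94951873])}
{'camera_matrix': array([[341.54515475,   0.        , 254.82832206],
       [  0.        , 341.54515475, 196.283644  ],
       [  0.        ,   0.        ,   1.        ]]), 'k1': 0.017775789080372112, 'mount': array([[ 3.26394194e-04, -9.54995645e-01, -2.96619642e-01,
         7.60420712e-02],
       [ 9.99999926e-01,  2.51170096e-04,  2.91713057e-04,
         9.88298652e-04],
       [-2.04082715e-04, -2.96619715e-01,  9.54995656e-01,
        -1.76003222e-01],
       [ 0.00000000e+00,  0.00000000e+00,  0.00000000e+00,
         1.00000000e+00]])}
```

View pics/top0.png

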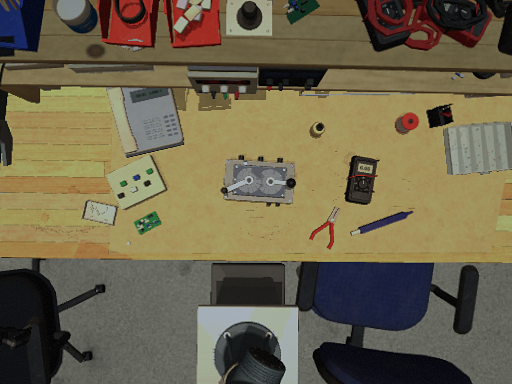

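View pics/scene0.png

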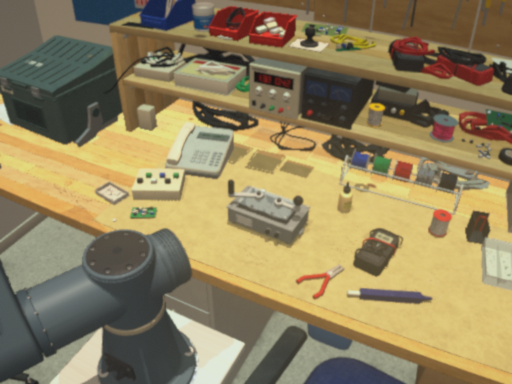

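The top view shows the unit at about (259,180), the isolator shaft at (248,180) with its grip at (224,189), and the earth ball at (291,183). The scene view shows the same unit at (268,215), with the bystanders clear of it.

```bash
cat > h.py <<'E'
from station import *
import cv2,numpy as np
from scipy.spatial.transform import Rotation as Ro
def ray(name,uv,s=None):
    c=calibration(name);K=c["camera_matrix"]
    d=np.array([(uv[0]-K[0,2])/K[0,0],(uv[1]-K[1,2])/K[1,1]])
    p=d.copy()
    for _ in range(20): p=d/(1+c["k1"]*(p@p))
    v=np.array([p[0],p[1],1])
    if name=="wrist":
        R=Ro.from_quat(s["tool_rot"]).as_matrix();M=c["mount"]
        return s["tcp_pos"]+R@M[:3,3],R@M[:3,:3]@v
    return -c["R"].T@c["t"],c["R"].T@v
def pt(name,uv,z,s=None):
    o,d=ray(name,uv,s);return o+d*(z-o[2])/d[2]
def to_tool(s,w): return Ro.from_quat(s["tool_rot"]).inv().apply(np.array(w)-s["tcp_pos"])
E
python3 - <<'E'
from h import *
a=cv2.imread("pics/top0.png")
for n,uv,z in(("isogrip",(224,189),.125),("isoaxis",(248,180),.09),("earthball",(291,183),.118),("earthax",(272,180),.09),("centre",(259,180),.07)):
    print(n,pt("top",uv,z))
s=sense(); print(s['q'],to_tool(s,[.42,0.03,.26]))
cv2.imwrite("pics/z.png",cv2.resize(a[140:220,200:320],None,fx=6,fy=6,interpolation=3))
E
```

```text
isogrip [0.51596751 0.07159719 0.125     ]
isoaxis [0.54425319 0.00329288 0.09      ]
earthball [ 0.53635925 -0.12104267  0.118     ]
earthax [ 0.54535883 -0.06763821  0.09      ]
centre [ 0.54559351 -0.029756    0.07      ]
[ 1.12250976e+00  5.28369127e-01  1.43374465e+00  1.50096882e-05
  1.18142197e+00 -1.78491597e-01] [-0.39695596 -0.48356236 -0.06217556]
```

View pics/z.png

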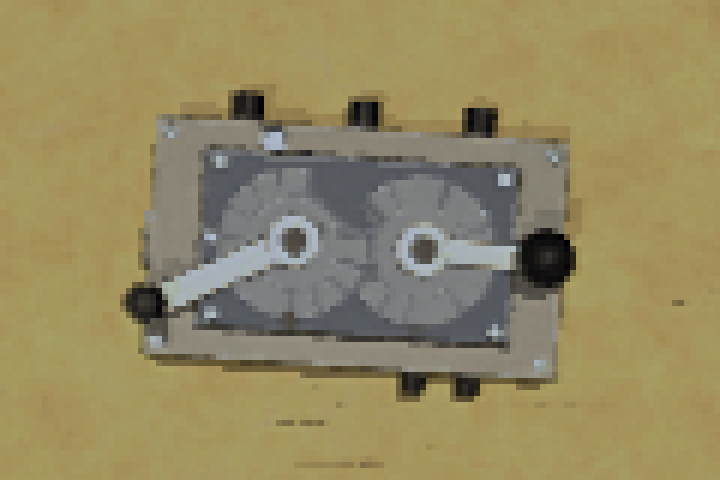

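Emit:
apply_moves(plan=[[-0.04, -0.035, 0, 0, 0, 0, 0], [-0.04, -0.035, 0, 0, 0, 0, 0], [-0.04, -0.035, 0, 0, 0, 0, 0], [-0.04, -0.035, 0, 0, 0, 0, 0], [-0.04, -0.035, 0, 0, 0, 0, 0], [-0.04, -0.035, 0, 0, 0, 0, 0], [-0.04, -0.035, 0, 0, 0, 0, 0], [-0.04, -0.035, 0, 0, 0, 0, 0]], force=25)

```text
t: 1.1
tcp_pos: [0.4009, 0.2457, 0.1978]
tool_rot: [0.134, 0.991, -0.0, -0.0]
force: [0.5, 0.3, 0.8]
finger_gap: 0.505
gripper_force: 0.0
```

Emit:
apply_moves(plan=[[-0.04, -0.035, 0, 0, 0, 0, 0], [-0.04, -0.035, 0, 0, 0, 0, 0], [-0.04, -0.035, 0, 0, 0, 0, 0], [-0.04, -0.035, 0, 0, 0, 0, 0], [0, 0, 0, 0, 0, 0.147, 0], [0, 0, 0, 0, 0, 0.147, 0], [0, 0, 0, 0, 0, 0.147, 0], [0, 0, 0, 0, 0, 0.147, 0]])

```text
t: 2.1
tcp_pos: [0.5168, 0.0696, 0.1975]
tool_rot: [0.418, 0.908, -0.0, -0.001]
force: [0.1, 0.1, -0.1]
finger_gap: 0.497
gripper_force: 0.0
```

Emit:
apply_moves(plan=[[0, 0, 0, 0, 0, 0.147, 0], [0, 0, 0, 0, 0, 0.147, 0], [0, 0, 0, 0, 0, 0, 0]])

```text
t: 2.48
tcp_pos: [0.5169, 0.0697, 0.1976]
tool_rot: [0.544, 0.839, -0.0, -0.0]
force: [0.4, -0.5, -0.4]
finger_gap: 0.497
gripper_force: 0.0
```

Run:
```python
from h import *
s=sense();np.save("s1.npy",s,allow_pickle=True)
cv2.imwrite("pics/w1.png",snapshot("wrist")[:,:,::-1])
print(s['t'],s['tcp_pos'],Ro.from_quat(s['tool_rot']).as_matrix()[:,:2].T,s['q'],s['force'])
```

```text
2.475 [0.51688534 0.06966067 0.1975736 ] [[-4.08360750e-01  9.12820516e-01  4.50034750e-04]
 [ 9.12820170e-01  4.08360990e-01 -7.99831185e-04]] [-8.05078612e-02  3.89708867e-01  1.68982653e+00  1.19173866e-05
  1.06297495e+00 -5.01171419e-01] [ 0.43713182 -0.45279309 -0.39920559]
```

View pics/w1.png

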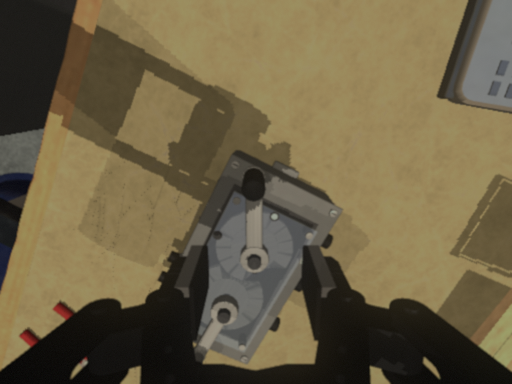

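Wrist view: the isolator grip blob spans rows 168–200 at column 253, its hub is at (255,261), and the earth hub is at (226,311). The arm is already vertical in the picture, so the tool is aligned with it.

Run:
```python
from h import *
s=np.load("s1.npy",allow_pickle=True).item()
a=cv2.imread("pics/w1.png")
m=(a.max(2)<45).astype(np.uint8); m[:150]=0;m[215:]=0;m[:,:235]=0;m[:,272:]=0
n,l,st,ce=cv2.connectedComponentsWithStats(m)
for i in range(1,n):
    if st[i][4]>60: print(st[i],ce[i])
ax=pt("wrist",(255,261.5),.095,s);ea=pt("wrist",(226,311),.095,s)
print("axes",ax,ea,np.linalg.norm(ax-ea))
for uv,z in(((253.5,190),.136),((253.5,172),.092),((253.5,184),.114)):
    g=pt("wrist",uv,z,s);print(g,np.linalg.norm((g-ax)[:2]),np.degrees(np.arctan2(*(g-ax)[1::-1])),to_tool(s,g))
print("unit +y",np.degrees(np.arctan2(*(ax-ea)[1::-1])),"axis tool",to_tool(s,ax))
```

```text
[235 169  30  32 641] [252.06084243 184.83307332]
axes [0.54666776 0.00447562 0.095     ] [ 0.54287211 -0.05451928  0.095     ] 0.05911687797272144
[0.51322305 0.07650286 0.136     ] 0.07941329602753724 114.90705624542113 [ 0.00771351 -0.00049968  0.0615775 ]
[0.51179577 0.07922659 0.092     ] 0.08248492553249429 115.00947036492876 [ 0.01076283 -0.00065507  0.10557901]
[0.51373086 0.07512827 0.114     ] 0.07795277984049939 114.99402897304144 [ 0.00624149 -0.00057988  0.08357691]
unit +y 86.31873937822759 axis tool [-0.07171039  0.00064901  0.10254085]
```

Emit:
apply_moves(plan=[[0.0065, -0.0005, 0.03, 0, 0, 0, 0], [0, 0, 0.03, 0, 0, 0, 0], [0, 0, 0.025, 0, 0, 0, 0], [0, 0, 0.012, 0, 0, 0, 0], [0, 0, 0, 0, 0, 0, 0.5], [0, 0, 0, 0, 0, 0, 1], [0, 0, 0, 0, 0, 0, 1], [0, 0, 0, 0, 0, 0, 1]], force=25)

```text
t: 3.52
tcp_pos: [0.5139, 0.0753, 0.1013]
tool_rot: [0.545, 0.839, -0.0, 0.0]
force: [-1.6, -1.1, -1.4]
finger_gap: 0.166
gripper_force: 24.7
```

Emit:
apply_moves(plan=[[-0.0003, 0.0062, 0, 0, 0, 0.08, 1], [-0.0003, 0.0062, 0, 0, 0, 0.08, 1], [-0.0003, 0.0062, 0, 0, 0, 0.08, 1]])

```text
t: 3.9
tcp_pos: [0.5304, 0.0806, 0.1011]
tool_rot: [0.642, 0.767, -0.001, -0.001]
force: [-4.2, -2.3, 0.7]
finger_gap: 0.168
gripper_force: 25.3
```

```bash
cat > f.py <<'E'
from h import *
import sys
ax=np.array([float(v) for v in sys.argv[1:3]]);
s=sense();d=s['tcp_pos'][:2]-ax;ph=np.arctan2(d[1],d[0]);tg=np.array([np.sin(ph),-np.cos(ph)]);f=s['force']
R=Ro.from_quat(s['tool_rot']).as_matrix()
print("t",s['t'],"phi %.3f r %.4f z %.4f Ftan %.1f Frad %.1f Fz %.1f yaw %.3f"%(ph,np.hypot(*d),s['tcp_pos'][2],f[:2]@tg,f[:2]@d/np.hypot(*d),f[2],np.arctan2(R[1,0],R[0,0])),s['finger_gap'],s['gripper_force'])
E
python3 f.py 0.5467 0.0045
```

```text
t 3.9 phi 1.782 r 0.0778 z 0.1011 Ftan -4.6 Frad -1.4 Fz 0.7 yaw 1.748 0.16848372848263693 25.26930570602417
```

Emit:
apply_moves(plan=[[-0.0001, 0.0031, 0, 0, 0, 0.04, 1], [-0.0001, 0.0031, 0, 0, 0, 0.04, 1]])

```text
t: 4.15
tcp_pos: [0.5368, 0.0815, 0.1012]
tool_rot: [0.672, 0.741, -0.001, -0.001]
force: [-3.3, -0.7, 0.6]
finger_gap: 0.171
gripper_force: 25.2
```

Emit:
apply_moves(plan=[[-0.0001, 0.0031, 0, 0, 0, 0.04, 1]])

```text
t: 4.28
tcp_pos: [0.5399, 0.0818, 0.1012]
tool_rot: [0.686, 0.727, -0.001, -0.001]
force: [-3.2, -1.1, 0.5]
finger_gap: 0.167
gripper_force: 25.2
```

Emit:
apply_moves(plan=[[-0.0001, 0.0031, 0, 0, 0, 0.04, 1]])

```text
t: 4.4
tcp_pos: [0.5429, 0.0819, 0.1012]
tool_rot: [0.701, 0.714, -0.001, -0.001]
force: [-3.8, -0.6, 0.6]
finger_gap: 0.169
gripper_force: 25.2
```

```bash
python3 f.py 0.5467 0.0045
```

```text
t 4.4 phi 1.619 r 0.0775 z 0.1012 Ftan -3.9 Frad -0.4 Fz 0.6 yaw 1.589 0.1694053278690656 25.218432247638702
```

Emit:
apply_moves(plan=[[-0.0001, 0.0031, 0, 0, 0, 0.04, 1]])

```text
t: 4.53
tcp_pos: [0.546, 0.082, 0.1012]
tool_rot: [0.715, 0.699, -0.001, -0.001]
force: [-3.5, -1.2, 0.7]
finger_gap: 0.171
gripper_force: 25.2
```

Emit:
apply_moves(plan=[[-0.0001, 0.0031, 0, 0, 0, 0.04, 1]])

```text
t: 4.65
tcp_pos: [0.5491, 0.0819, 0.1012]
tool_rot: [0.729, 0.685, -0.001, -0.001]
force: [-3.3, -0.3, 0.1]
finger_gap: 0.171
gripper_force: 25.2
```

Emit:
apply_moves(plan=[[-0.0001, 0.0031, 0, 0, 0, 0.04, 1]])

```text
t: 4.78
tcp_pos: [0.5522, 0.0817, 0.1012]
tool_rot: [0.742, 0.67, -0.001, -0.001]
force: [-3.8, 0.4, 0.5]
finger_gap: 0.172
gripper_force: 25.2
```

```bash
python3 f.py 0.5467 0.0045
```

```text
t 4.775 phi 1.500 r 0.0774 z 0.1012 Ftan -3.8 Frad 0.1 Fz 0.5 yaw 1.469 0.171800562830786 25.234096348285675
```

Emit:
apply_moves(plan=[[-0.0001, 0.0031, 0, 0, 0, 0.04, 1]])

```text
t: 4.9
tcp_pos: [0.5548, 0.0814, 0.1011]
tool_rot: [0.755, 0.655, -0.001, -0.002]
force: [-6.0, 1.4, 2.5]
finger_gap: 0.175
gripper_force: 25.5
```

Emit:
apply_moves(plan=[[-0.0001, 0.0031, 0, 0, 0, 0.04, 1]])

```text
t: 5.03
tcp_pos: [0.5553, 0.0814, 0.1009]
tool_rot: [0.768, 0.64, -0.003, -0.004]
force: [-10.1, 3.7, 6.1]
finger_gap: 0.169
gripper_force: 26.3
```

Emit:
apply_moves(plan=[[-0.0001, 0.0031, 0, 0, 0, 0.04, 1]])

```text
t: 5.15
tcp_pos: [0.5559, 0.0814, 0.1008]
tool_rot: [0.781, 0.625, -0.005, -0.005]
force: [-13.6, 3.9, 8.8]
finger_gap: 0.171
gripper_force: 27.0
```

Emit:
apply_moves(plan=[[-0.0001, 0.0031, 0, 0, 0, 0.04, 1]])

```text
t: 5.28
tcp_pos: [0.5558, 0.0807, 0.1005]
tool_rot: [0.793, 0.609, -0.007, -0.007]
force: [-17.2, 3.1, 11.7]
finger_gap: 0.17
gripper_force: 28.3
```

```bash
python3 f.py 0.5467 0.0045
```

```text
t 5.275 phi 1.452 r 0.0767 z 0.1005 Ftan -17.5 Frad 1.1 Fz 11.7 yaw 1.309 0.1698287086760101 28.25263112783432
```

Emit:
apply_moves(plan=[[0, -0.006, 0, 0, 0, -0.1, 1]])

```text
t: 5.4
tcp_pos: [0.5545, 0.0808, 0.1008]
tool_rot: [0.761, 0.649, -0.004, -0.003]
force: [-5.1, -4.2, 2.3]
finger_gap: 0.169
gripper_force: 26.5
```

```bash
python3 f.py 0.5467 0.0045
python3 - <<'E'
from h import *
s=sense();np.save("s2.npy",s,allow_pickle=True)
w=snapshot("wrist")[:,:,::-1];t=snapshot("top")[:,:,::-1];c=snapshot("scene")[:,:,::-1]
cv2.imwrite("pics/w2.png",w);cv2.imwrite("pics/t2.png",t);cv2.imwrite("pics/c2.png",c)
z=lambda i:cv2.resize(i,(400,300),interpolation=3)
cv2.imwrite("pics/m2.png",np.vstack([np.hstack([z(w),z(t[130:220,190:310])]),np.hstack([z(c[150:270,190:350]),z(w[190:384,120:380])])]))
print(s['q'],s['ft_torque'])
E
```

```text
t 5.4 phi 1.469 r 0.0767 z 0.1008 Ftan -4.7 Frad -4.7 Fz 2.3 yaw 1.413 0.16870739144446403 26.5377938747406
[-5.43344264e-02  5.77772025e-01  1.67665955e+00 -7.46604250e-04
  8.97742900e-01  1.04380413e-01] [-0.68063197  0.91958977 -0.28420052]
```

View pics/m2.png

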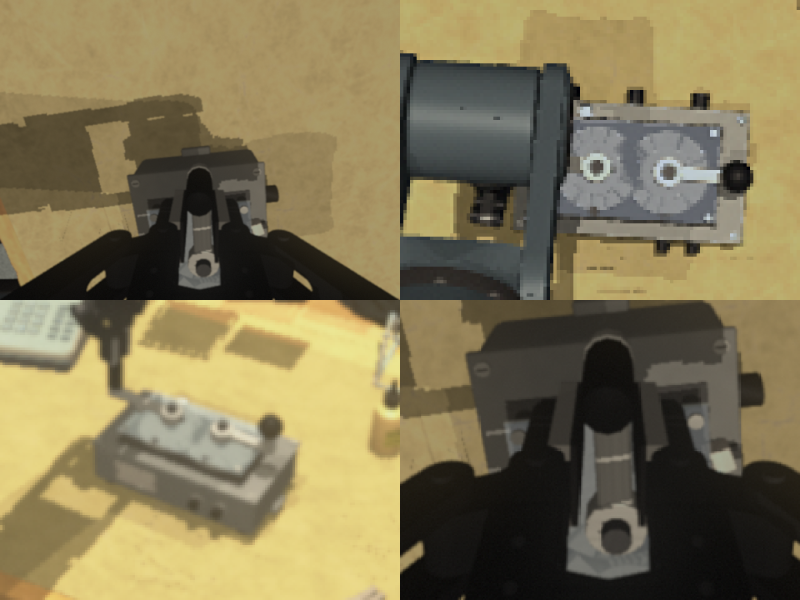

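The views show nothing obstructing: the pads straddle the grip and the lever lies near the unit's +y. I'll reload gently, without extra yaw, and read the stiffness.

Emit:
apply_moves(plan=[[0, 0, 0, 0, 0, -0.02, 1], [0, 0, 0, 0, 0, 0, 1]])

```text
t: 5.8
tcp_pos: [0.5547, 0.0807, 0.1008]
tool_rot: [0.755, 0.655, -0.004, -0.004]
force: [-9.0, -0.8, 3.9]
finger_gap: 0.172
gripper_force: 26.8
```

```bash
python3 f.py 0.5467 0.0045;python3 -c "from h import *;print(sense()['ft_torque'],sense()['tcp_pos'])"
```

```text
t 5.8 phi 1.466 r 0.0766 z 0.1008 Ftan -8.8 Frad -1.7 Fz 3.9 yaw 1.429 0.17211950017768674 26.808171272277832
[-0.23951461  1.53649052 -0.25002287] [0.55467618 0.0806528  0.10080405]
```

Emit:
apply_moves(plan=[[0, 0.002, 0, 0, 0, 0, 1], [0, 0, 0, 0, 0, 0, 1]])

```text
t: 6.05
tcp_pos: [0.5554, 0.0817, 0.1007]
tool_rot: [0.755, 0.656, -0.004, -0.005]
force: [-10.3, 3.4, 5.7]
finger_gap: 0.169
gripper_force: 27.5
```

```bash
python3 f.py 0.5467 0.0045;python3 -c "from h import *;print(sense()['ft_torque'],sense()['tcp_pos'])"
```

```text
t 6.05 phi 1.459 r 0.0777 z 0.1007 Ftan -10.6 Frad 2.2 Fz 5.7 yaw 1.430 0.16870316832811202 27.513096928596497
[0.39289694 1.77036854 0.12164712] [0.55537938 0.08166763 0.10072275]
```

Emit:
apply_moves(plan=[[0, 0.002, 0, 0, 0, 0, 1], [0, 0, 0, 0, 0, 0, 1]])

```text
t: 6.3
tcp_pos: [0.5556, 0.0818, 0.1006]
tool_rot: [0.755, 0.656, -0.005, -0.006]
force: [-13.8, 3.5, 7.9]
finger_gap: 0.167
gripper_force: 27.9
```

```bash
python3 f.py 0.5467 0.0045;python3 -c "from h import *;print(sense()['ft_torque'],sense()['tcp_pos'])"
```

```text
t 6.3 phi 1.456 r 0.0778 z 0.1006 Ftan -14.1 Frad 1.9 Fz 7.9 yaw 1.430 0.16674117422479673 27.921954095363617
[0.4749056  2.21384847 0.07618342] [0.55563014 0.0817706  0.10062735]
```

Run:
```python
from h import *
a=cv2.imread("pics/top0.png")[155:205,235:287];b=cv2.imread("pics/t2.png")[155:205,235:287];
w=cv2.imread("pics/w1.png")[195:345,180:320]
f=lambda i,k:cv2.convertScaleAbs(cv2.resize(i,k,interpolation=cv2.INTER_CUBIC),alpha=1.5,beta=-60)
cv2.imwrite("pics/d.png",np.vstack([np.hstack([f(a,(400,300)),f(b,(400,300))]),np.hstack([f(w,(400,300)),f(cv2.imread("pics/w2.png")[200:384,150:350],(400,300))])]))
```

```text
(no output)
```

View pics/d.png

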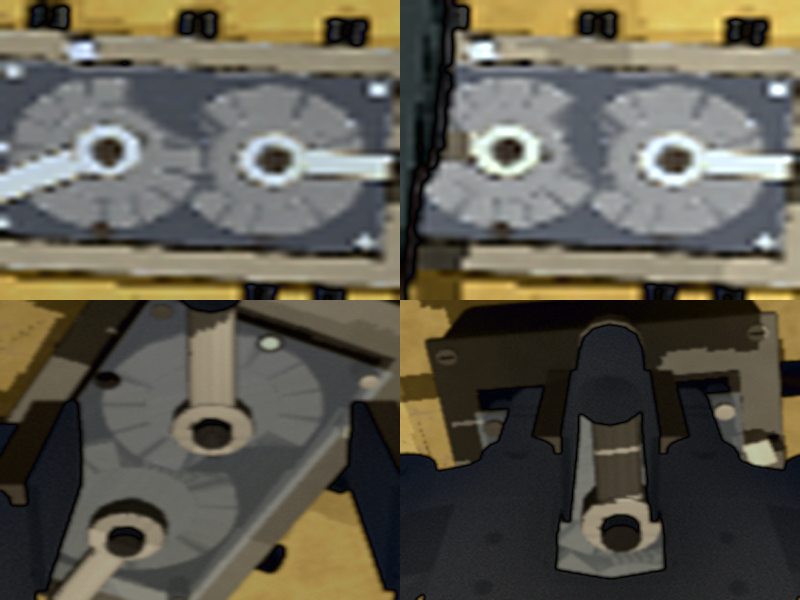

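The disc views show that the isolator's scallop still faces upper right and not yet the earth disc, roughly 0.2 rad short. So this is the start of the detent and not the stop. I'll push on through it.

Emit:
apply_moves(plan=[[0, 0.002, 0, 0, 0, 0.03, 1], [0, 0, 0, 0, 0, 0, 1]])

```text
t: 6.55
tcp_pos: [0.556, 0.0818, 0.1005]
tool_rot: [0.765, 0.644, -0.007, -0.008]
force: [-14.8, 3.0, 9.7]
finger_gap: 0.167
gripper_force: 28.3
```

```bash
python3 f.py 0.5467 0.0045;python3 -c "from h import *;print(sense()['ft_torque'],sense()['tcp_pos'])"
```

```text
t 6.55 phi 1.451 r 0.0778 z 0.1005 Ftan -15.1 Frad 1.3 Fz 9.7 yaw 1.401 0.16748931480896315 28.262514173984528
[0.55472949 2.66415123 0.15387712] [0.55600855 0.08179053 0.10053196]
```

Emit:
apply_moves(plan=[[0, 0.0015, 0, 0, 0, 0.03, 1], [0, 0, 0, 0, 0, 0, 1]])

```text
t: 6.8
tcp_pos: [0.5562, 0.0818, 0.1004]
tool_rot: [0.774, 0.633, -0.008, -0.008]
force: [-17.8, 4.2, 10.6]
finger_gap: 0.166
gripper_force: 28.5
```

```bash
python3 f.py 0.5467 0.0045;python3 -c "from h import *;print(sense()['ft_torque'],sense()['tcp_pos'])"
```

```text
t 6.8 phi 1.448 r 0.0779 z 0.1004 Ftan -18.1 Frad 2.0 Fz 10.6 yaw 1.371 0.16623403467847317 28.516756296157837
[0.68220072 2.93420933 0.25741463] [0.55621589 0.08180674 0.10044342]
```

Run:
```python
from h import *
for n in("top0","t2"):
    g=cv2.imread(f"pics/{n}.png",0).astype(np.float32)
    c=(235+107.5/400*52,155+151/6)
    for r0 in(9,10.5,12):
        print(n,r0,[int(np.mean([cv2.getRectSubPix(g,(1,1),(float(c[0]+r*np.cos(np.radians(t))),float(c[1]-r*np.sin(np.radians(t)))))[0,0] for r in(r0-.5,r0,r0+.5)])) for t in range(-60,121,10)])
```

```text
top0 9 [125, 122, 121, 128, 107, 126, 128, 105, 101, 92, 90, 90, 93, 95, 110, 122, 123, 124, 125]
top0 10.5 [127, 123, 121, 127, 108, 127, 130, 105, 89, 88, 88, 88, 88, 90, 108, 128, 124, 120, 124]
top0 12 [105, 108, 107, 112, 95, 114, 109, 104, 93, 91, 88, 89, 89, 88, 107, 123, 120, 125, 127]
t2 9 [143, 130, 144, 139, 122, 108, 102, 101, 101, 106, 109, 128, 144, 142, 137, 141, 140, 140, 135]
t2 10.5 [145, 127, 145, 140, 113, 101, 101, 100, 101, 100, 102, 129, 145, 136, 144, 142, 136, 141, 134]
t2 12 [119, 112, 126, 128, 104, 108, 105, 115, 105, 103, 100, 124, 141, 133, 139, 140, 132, 135, 133]
```

The scallop centre is 18° (about 0.3 rad) short of facing the earth disc, so this is definitely the detent. Pushing on.

Emit:
apply_moves(plan=[[0, 0.0015, 0, 0, 0, 0, 1], [0, 0, 0, 0, 0, 0, 1]])

```text
t: 7.05
tcp_pos: [0.5563, 0.0818, 0.1004]
tool_rot: [0.774, 0.633, -0.009, -0.009]
force: [-19.7, 5.7, 12.7]
finger_gap: 0.168
gripper_force: 28.8
```

```bash
python3 f.py 0.5467 0.0045
```

```text
t 7.05 phi 1.447 r 0.0779 z 0.1004 Ftan -20.3 Frad 3.2 Fz 12.7 yaw 1.371 0.1675917841437671 28.811715245246887
```

Emit:
apply_moves(plan=[[0, 0.0015, 0, 0, 0, 0, 1], [0, 0, 0, 0, 0, 0, 1]])

```text
t: 7.3
tcp_pos: [0.5566, 0.0818, 0.1003]
tool_rot: [0.774, 0.633, -0.009, -0.01]
force: [-20.0, 4.8, 14.1]
finger_gap: 0.17
gripper_force: 29.1
```

```bash
python3 f.py 0.5467 0.0045
python3 - <<'E'
from h import *
s=sense();np.save("s3.npy",s,allow_pickle=True)
t=snapshot("top")[:,:,::-1];cv2.imwrite("pics/t3.png",t);cv2.imwrite("pics/w3.png",snapshot("wrist")[:,:,::-1]);cv2.imwrite("pics/c3.png",snapshot("scene")[:,:,::-1])
for n in("t2","t3"):
    g=cv2.imread(f"pics/{n}.png",0).astype(np.float32)
    c=(235+107.5/400*52,155+151/6)
    for r0 in(9,10.5):
        print(n,r0,[int(np.mean([cv2.getRectSubPix(g,(1,1),(float(c[0]+r*np.cos(np.radians(t))),float(c[1]-r*np.sin(np.radians(t)))))[0,0] for r in(r0-.5,r0,r0+.5)])) for t in range(-60,121,10)])
E
```

```text
t 7.3 phi 1.444 r 0.0780 z 0.1003 Ftan -20.4 Frad 2.2 Fz 14.1 yaw 1.371 0.17028457301606137 29.069551527500153
t2 9 [143, 130, 144, 139, 122, 108, 102, 101, 101, 106, 109, 128, 144, 142, 137, 141, 140, 140, 135]
t2 10.5 [145, 127, 145, 140, 113, 101, 101, 100, 101, 100, 102, 129, 145, 136, 144, 142, 136, 141, 134]
t3 9 [141, 131, 144, 137, 118, 110, 103, 101, 101, 107, 111, 126, 143, 138, 141, 139, 139, 141, 137]
t3 10.5 [146, 132, 146, 136, 107, 100, 101, 100, 101, 101, 105, 128, 145, 133, 145, 142, 141, 141, 139]
```

Run:
```python
from h import *
w=cv2.imread("pics/w3.png");c=cv2.imread("pics/c3.png")
c0=cv2.imread("pics/scene0.png")
z=lambda i,k:cv2.convertScaleAbs(cv2.resize(i,k,interpolation=3),alpha=1.6)
cv2.imwrite("pics/m3.png",np.vstack([np.hstack([z(c[60:300,140:400],(400,300)),z(w,(400,300))]),np.hstack([z(c[165:255,210:320],(400,300)),z(w[210:384,160:350],(400,300))])]))
s=sense();R=Ro.from_quat(s['tool_rot']).as_matrix();print(R,s['q'],s['ft_torque'],s['tau'])
```

```text
[[ 0.19817439  0.98000581 -0.01776271]
 [ 0.98016562 -0.19816948  0.00205394]
 [-0.00150715 -0.01781744 -0.99984012]] [-5.48303007e-02  5.87206084e-01  1.65467518e+00  1.35673134e-03
  9.17561367e-01  1.43844197e-01] [ 0.02413314  1.80235336 -0.01430311] [-9.75484103e-01 -4.05063307e+01 -1.76830906e+01 -8.31823127e-03
 -2.73067832e+00 -2.88589729e-02]
```

View pics/m3.png

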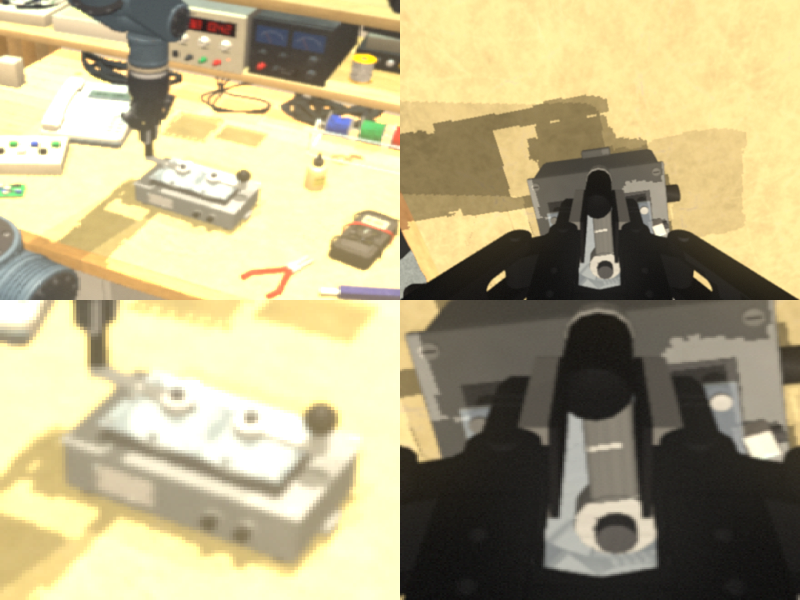

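```bash
python3 f.py 0.5467 0.0045;python3 -c "from h import *;print(sense()['tcp_pos'],sense()['t'])"
```

```text
t 7.45 phi 1.386 r 0.0776 z 0.1007 Ftan -9.0 Frad -0.6 Fz 5.0 yaw 1.371 0.17005818929737865 27.580122649669647
[0.56095699 0.08073495 0.10072769] 7.45
```

Emit:
apply_moves(plan=[[0, 0, 0, 0, 0, 0, 1]])

```text
t: 7.58
tcp_pos: [0.5647, 0.0798, 0.1009]
tool_rot: [0.774, 0.633, -0.004, -0.004]
force: [-6.6, -0.8, 3.1]
finger_gap: 0.169
gripper_force: 27.0
```

```bash
python3 f.py 0.5467 0.0045
```

```text
t 7.575 phi 1.336 r 0.0774 z 0.1009 Ftan -6.2 Frad -2.3 Fz 3.1 yaw 1.370 0.16863093945690885 26.987113058567047
```

The detent has broken over. Letting it settle, then creeping to the stop.

Emit:
apply_moves(plan=[[0, 0, 0, 0, 0, 0.04, 1], [0, 0, 0, 0, 0, 0.03, 1]])

```text
t: 7.82
tcp_pos: [0.568, 0.0788, 0.101]
tool_rot: [0.796, 0.605, -0.002, -0.001]
force: [-3.8, -1.4, 0.4]
finger_gap: 0.168
gripper_force: 26.4
```

```bash
python3 f.py 0.5467 0.0045
```

```text
t 7.825 phi 1.291 r 0.0773 z 0.1010 Ftan -3.2 Frad -2.4 Fz 0.4 yaw 1.299 0.16791677020467755 26.442609429359436
```

Emit:
apply_moves(plan=[[0, 0.001, 0, 0, 0, 0.02, 1], [0, 0, 0, 0, 0, 0, 1]])

```text
t: 8.07
tcp_pos: [0.5712, 0.0779, 0.101]
tool_rot: [0.802, 0.597, -0.0, 0.0]
force: [-3.9, -3.4, 0.2]
finger_gap: 0.168
gripper_force: 26.4
```

```bash
python3 f.py 0.5467 0.0045
```

```text
t 8.075 phi 1.249 r 0.0774 z 0.1010 Ftan -2.6 Frad -4.5 Fz 0.2 yaw 1.280 0.16797010365988382 26.38470768928528
```

Emit:
apply_moves(plan=[[0, 0.001, 0, 0, 0, 0.02, 1], [0, 0, 0, 0, 0, 0, 1]])

```text
t: 8.32
tcp_pos: [0.5716, 0.0778, 0.1009]
tool_rot: [0.808, 0.589, -0.001, -0.0]
force: [-4.0, -3.7, 1.0]
finger_gap: 0.171
gripper_force: 26.6
```

```bash
python3 f.py 0.5467 0.0045
```

```text
t 8.325 phi 1.243 r 0.0774 z 0.1009 Ftan -2.6 Frad -4.8 Fz 1.0 yaw 1.260 0.1707995402494339 26.64303570985794
```

Emit:
apply_moves(plan=[[-0.001, 0.0015, 0, 0, 0, 0.02, 1], [0, 0, 0, 0, 0, 0, 1]])

```text
t: 8.57
tcp_pos: [0.5722, 0.0774, 0.101]
tool_rot: [0.814, 0.581, -0.001, -0.001]
force: [-5.1, -0.5, 3.2]
finger_gap: 0.167
gripper_force: 26.9
```

```bash
python3 f.py 0.5467 0.0045
```

```text
t 8.575 phi 1.235 r 0.0772 z 0.1010 Ftan -4.6 Frad -2.2 Fz 3.2 yaw 1.239 0.16679959704668265 26.935338377952576
```

Emit:
apply_moves(plan=[[-0.0005, 0.0015, 0, 0, 0, 0.02, 1], [0, 0, 0, 0, 0, 0, 1]])

```text
t: 8.82
tcp_pos: [0.5724, 0.0772, 0.1009]
tool_rot: [0.82, 0.573, -0.001, -0.002]
force: [-6.6, 1.2, 3.1]
finger_gap: 0.17
gripper_force: 27.1
```

```bash
python3 f.py 0.5467 0.0045
```

```text
t 8.825 phi 1.230 r 0.0771 z 0.1009 Ftan -6.6 Frad -1.1 Fz 3.1 yaw 1.219 0.16999511834207282 27.094386219978333
```

Emit:
apply_moves(plan=[[0, 0.0015, 0, 0, 0, 0, 1], [0, 0, 0, 0, 0, 0, 1]])

```text
t: 9.07
tcp_pos: [0.5726, 0.0771, 0.1008]
tool_rot: [0.82, 0.573, -0.002, -0.003]
force: [-8.8, 2.3, 5.7]
finger_gap: 0.17
gripper_force: 27.6
```

```bash
python3 f.py 0.5467 0.0045
```

```text
t 9.075 phi 1.228 r 0.0771 z 0.1008 Ftan -9.1 Frad -0.8 Fz 5.7 yaw 1.220 0.1701567506642363 27.610059678554535
```

Emit:
apply_moves(plan=[[0, 0.0015, 0, 0, 0, 0, 1], [0, 0, 0, 0, 0, 0, 1], [0, 0, 0, 0, 0, 0, 1]])

```text
t: 9.45
tcp_pos: [0.5729, 0.077, 0.1008]
tool_rot: [0.82, 0.573, -0.003, -0.004]
force: [-10.8, 3.2, 6.4]
finger_gap: 0.168
gripper_force: 27.6
```

```bash
python3 f.py 0.5467 0.0045
python3 - <<'E'
from h import *
cv2.imwrite("pics/t4.png",snapshot("top")[:,:,::-1])
g=cv2.imread("pics/t4.png",0).astype(np.float32);c=(235+107.5/400*52,155+151/6)
for r0 in(9,10.5):
        print(r0,[int(np.mean([cv2.getRectSubPix(g,(1,1),(float(c[0]+r*np.cos(np.radians(t))),float(c[1]-r*np.sin(np.radians(t)))))[0,0] for r in(r0-.5,r0,r0+.5)])) for t in range(-60,121,10)])
E
```

```text
t 9.45 phi 1.224 r 0.0771 z 0.1008 Ftan -11.3 Frad -0.6 Fz 6.4 yaw 1.220 0.16821449994421855 27.647513151168823
9 [141, 145, 120, 121, 105, 101, 102, 102, 104, 113, 136, 143, 134, 143, 140, 139, 136, 136, 142]
10.5 [142, 146, 125, 107, 101, 101, 101, 100, 101, 107, 142, 144, 128, 144, 139, 145, 140, 139, 141]
```

Stop felt: stiff, at 11 N, and 0.25 rad after the detent onset. The scallop now faces the earth disc. Unload and release.

Emit:
apply_moves(plan=[[0, -0.0045, 0, 0, 0, 0, 1], [0, 0, 0, 0, 0, 0, 0.3], [0, 0, 0, 0, 0, 0, 0.3], [0, 0, -0.03, 0, 0, 0, 0], [0, 0, -0.04, 0, 0, 0, 0], [0, 0, -0.04, 0, 0, 0, 0], [0, 0, 0, 0, 0, 0, 0]])

```text
t: 10.38
tcp_pos: [0.5775, 0.0762, 0.2151]
tool_rot: [0.82, 0.573, 0.005, 0.003]
force: [0.2, 0.1, -0.4]
finger_gap: 0.499
gripper_force: 0.0
```

Run:
```python
from h import *
s=sense();R=Ro.from_quat(s['tool_rot']).as_matrix();print(s['t'],s['tcp_pos'],R[:2,:2].T,s['force'])
ax=np.array([.5467,.0045]);ea=np.array([.543,-.0545])
print("ball",pt("top",(291.2,183),.118))
```

```text
10.375 [0.57747358 0.07615355 0.21508446] [[ 0.34403054  0.93895116]
 [ 0.93888853 -0.34405036]] [ 0.22500582  0.0814955  -0.37081666]
ball [ 0.53636819 -0.12162202  0.118     ]
```

Emit:
apply_moves(plan=[[-0.0495, 0.0073, 0, 0, 0, 0, 0], [-0.0495, 0.0073, 0, 0, 0, 0, 0], [-0.0495, 0.0073, 0, 0, 0, 0, 0], [-0.0495, 0.0073, 0, 0, 0, 0, 0], [0, 0, 0, 0, 0, -0.143, 0], [0, 0, 0, 0, 0, -0.143, 0], [0, 0, 0, 0, 0, 0, 0]])

```text
t: 11.25
tcp_pos: [0.5327, -0.12, 0.2101]
tool_rot: [0.731, 0.683, 0.0, -0.0]
force: [-0.1, -0.1, -0.3]
finger_gap: 0.5
gripper_force: 0.0
```

Run:
```python
from h import *
s=sense();np.save("s5.npy",s,allow_pickle=True)
cv2.imwrite("pics/w5.png",snapshot("wrist")[:,:,::-1]);cv2.imwrite("pics/t5.png",snapshot("top")[:,:,::-1])
R=Ro.from_quat(s['tool_rot']).as_matrix();print(s['t'],s['tcp_pos'],R[:2,:2].T,s['q'])
```

```text
11.25 [ 0.53265927 -0.12000669  0.21008609] [[ 0.06740176  0.99772586]
 [ 0.99772589 -0.06740168]] [-4.26463538e-01  4.06535674e-01  1.61747478e+00  2.63659111e-04
  1.11793473e+00 -3.59126081e-01]
```

View pics/w5.png

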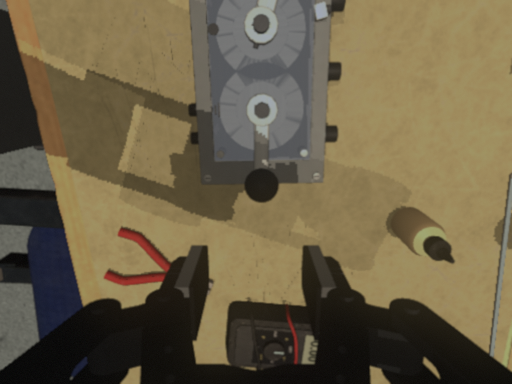

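Ball at (261,184), earth hub (262,110), isolator hub (261,24).

Run:
```python
from h import *
s=np.load("s5.npy",allow_pickle=True).item()
b=pt("wrist",(261.5,184.5),.118,s);e=pt("wrist",(262,110),.097,s);i=pt("wrist",(261,24),.097,s)
print(b,e,i,np.linalg.norm((b-e)[:2]),np.linalg.norm(e-i),to_tool(s,b),np.arctan2(*(b-e)[1::-1]))
```

```text
[ 0.53824676 -0.11673763  0.118     ] [ 0.54256925 -0.05927564  0.097     ] [0.54565731 0.00419593 0.097     ] 0.05762433649677163 0.06354664056760938 [0.00360639 0.00537716 0.09208602] -1.6458783515741175
```

Emit:
apply_moves(plan=[[0.0036, 0.0054, 0.03, 0, 0, 0, 0], [0, 0, 0.04, 0, 0, 0, 0], [0, 0, 0.03, 0, 0, 0, 0], [0, 0, 0.01, 0, 0, 0, 0], [0, 0, 0, 0, 0, 0, 0.3], [0, 0, 0, 0, 0, 0, 1], [0, 0, 0, 0, 0, 0, 1]], force=25)

```text
t: 12.22
tcp_pos: [0.5391, -0.1168, 0.1022]
tool_rot: [0.73, 0.684, 0.001, 0.001]
force: [-0.0, -0.2, 0.1]
finger_gap: -0.0
gripper_force: 0.0
```

Emit:
apply_moves(plan=[[0.0002, -0.0046, 0, 0, 0, 0.08, 1], [0.0002, -0.0046, 0, 0, 0, 0.08, 1]])

```text
t: 12.48
tcp_pos: [0.5295, -0.1153, 0.1018]
tool_rot: [0.783, 0.622, 0.0, 0.001]
force: [0.3, 1.5, 0.3]
finger_gap: 0.001
gripper_force: 0.0
```

```bash
python3 f.py 0.5426 -0.0593
```

```text
t 12.475 phi -1.801 r 0.0575 z 0.1018 Ftan 0.1 Frad -1.5 Fz 0.3 yaw 1.343 0.0007554456672169881 0.0
```

Run:
```python
from h import *
s=sense();np.save("s6.npy",s,allow_pickle=True)
w=snapshot("wrist")[:,:,::-1];c=snapshot("scene")[:,:,::-1];t=snapshot("top")[:,:,::-1]
z=lambda i,k:cv2.convertScaleAbs(cv2.resize(i,k,interpolation=3),alpha=1.4)
cv2.imwrite("pics/m6.png",np.vstack([np.hstack([z(w,(400,300)),z(t[130:220,210:330],(400,300))]),np.hstack([z(c[150:270,200:360],(400,300)),z(w[190:384,140:380],(400,300))])]))
```

```text
(no output)
```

View pics/m6.png

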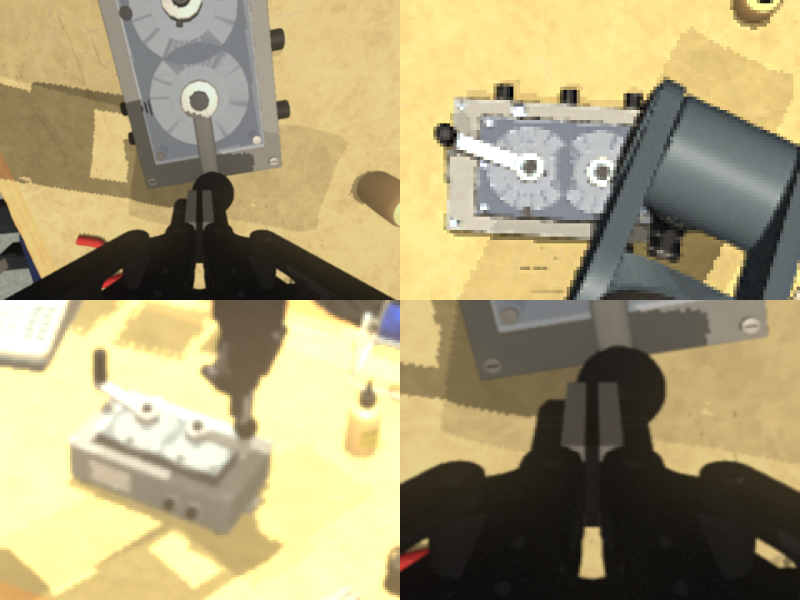

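Run:
```python
from h import *
s=np.load("s6.npy",allow_pickle=True).item()
for u in((267,255),):
    for z in(.118,.132): print(u,z,pt("wrist",u,z,s),to_tool(s,pt("wrist",u,z,s)))
c=calibration("wrist");M=np.linalg.inv(c["mount"]);K=c["camera_matrix"]
for p in((0,0,0),(0,0,-.019),(.011,0,0),(-.011,0,0),(0,0,-.04)):
    q=M@np.array([*p,1]);q=q[:3]/q[2];print(p,(K@q)[:2])
s5=np.load("s5.npy",allow_pickle=True).item();print(s['tcp_pos'],s['t'])
```

```text
(267, 255) 0.118 [ 0.53435865 -0.12115528  0.118     ] [-0.00466115  0.00608437 -0.0161553 ]
(267, 255) 0.132 [ 0.53540479 -0.11407033  0.132     ] [ 0.00247173  0.00553036 -0.03015908]
(0, 0, 0) [255.21175674 234.10769734]
(0, 0, -0.019) [255.2520734  249.22077221]
(0.011, 0, 0) [255.22495187 215.63703886]
(-0.011, 0, 0) [255.19900494 251.95778398]
(0, 0, -0.04) [255.30778616 270.10522143]
[ 0.52951098 -0.11525396  0.1018317 ] 12.475
```

The picture shows the shut fingertips sitting over the ball's top with no contact force. In this view and the last the tips appear roughly 30 mm behind the reported TCP. I'll open, go back, lower by 22 mm (clear of the guard either way) and close again.

Emit:
apply_moves(plan=[[0, 0, -0.02, 0, 0, -0.08, 0], [0, 0, 0, 0, 0, -0.08, -0.1], [-0.0008, 0.0092, 0, 0, 0, 0, -0.1], [0, 0, 0.01, 0, 0, 0, -0.1], [0, 0, 0.01, 0, 0, 0, -0.1], [0, 0, 0.006, 0, 0, 0, -0.1], [0, 0, 0, 0, 0, 0, -0.1]])

```text
t: 13.5
tcp_pos: [0.5374, -0.1161, 0.0939]
tool_rot: [0.73, 0.684, -0.0, -0.001]
force: [-0.0, -1.3, -0.4]
finger_gap: 0.549
gripper_force: 0.0
```

Emit:
apply_moves(plan=[[0, 0, 0.008, 0, 0, 0, -0.1], [0, 0, 0.008, 0, 0, 0, -0.1], [0, 0, 0, 0, 0, 0, -0.1]])

```text
t: 13.88
tcp_pos: [0.5376, -0.1162, 0.0781]
tool_rot: [0.73, 0.684, -0.0, -0.001]
force: [0.5, 0.0, 0.6]
finger_gap: 0.55
gripper_force: 0.0
```

Emit:
apply_moves(plan=[[0, 0, 0, 0, 0, 0, 0.3], [0, 0, 0, 0, 0, 0, 1], [0, 0, 0, 0, 0, 0, 1]])

```text
t: 14.25
tcp_pos: [0.538, -0.1165, 0.0792]
tool_rot: [0.73, 0.684, -0.0, 0.0]
force: [-0.9, 0.7, 0.9]
finger_gap: 0.307
gripper_force: 24.6
```

```bash
python3 f.py 0.5426 -0.0593
```

```text
t 14.25 phi -1.650 r 0.0573 z 0.0792 Ftan 1.0 Frad -0.6 Fz 0.9 yaw 1.506 0.30721617237730814 24.60842102766037
```

Ball gripped (26 mm). Sweep.

Emit:
apply_moves(plan=[[0.0002, -0.0046, 0, 0, 0, 0.08, 1], [0.0002, -0.0046, 0, 0, 0, 0.08, 1], [0, 0, 0, 0, 0, 0, 1]])

```text
t: 14.62
tcp_pos: [0.5294, -0.1151, 0.0792]
tool_rot: [0.782, 0.624, 0.0, 0.0]
force: [0.6, -0.5, 2.1]
finger_gap: 0.305
gripper_force: 24.9
```

```bash
python3 f.py 0.5426 -0.0593
```

```text
t 14.625 phi -1.803 r 0.0574 z 0.0792 Ftan -0.7 Frad 0.3 Fz 2.1 yaw 1.347 0.305283540615529 24.888261258602142
```

Emit:
apply_moves(plan=[[0.0003, -0.0058, 0, 0, 0, 0.1, 1], [0.0003, -0.0058, 0, 0, 0, 0.1, 1], [0.0003, -0.0058, 0, 0, 0, 0.1, 1]])

```text
t: 15.0
tcp_pos: [0.5144, -0.1093, 0.0792]
tool_rot: [0.867, 0.499, 0.001, 0.001]
force: [2.9, 0.3, -1.3]
finger_gap: 0.307
gripper_force: 24.9
```

```bash
python3 f.py 0.5426 -0.0593
```

```text
t 15.0 phi -2.084 r 0.0573 z 0.0792 Ftan -2.4 Frad -1.7 Fz -1.3 yaw 1.045 0.3066645247684347 24.886772632598877
```

Emit:
apply_moves(plan=[[0.0003, -0.0058, 0, 0, 0, 0.1, 1], [0.0003, -0.0058, 0, 0, 0, 0.1, 1], [0.0003, -0.0058, 0, 0, 0, 0.1, 1], [0.0003, -0.0058, 0, 0, 0, 0.1, 1]])

```text
t: 15.5
tcp_pos: [0.4976, -0.0944, 0.0792]
tool_rot: [0.948, 0.317, 0.001, 0.002]
force: [2.0, -1.2, -3.1]
finger_gap: 0.305
gripper_force: 24.8
```

```bash
python3 f.py 0.5426 -0.0593
```

```text
t 15.5 phi -2.478 r 0.0571 z 0.0792 Ftan -2.2 Frad -0.8 Fz -3.1 yaw 0.645 0.3050239136299579 24.841126799583435
```

Emit:
apply_moves(plan=[[0.0003, -0.0058, 0, 0, 0, 0.1, 1], [0.0003, -0.0058, 0, 0, 0, 0.1, 1], [0.0003, -0.0058, 0, 0, 0, 0.1, 1], [0.0003, -0.0058, 0, 0, 0, 0.1, 1], [0.0003, -0.0058, 0, 0, 0, 0.1, 1], [0.0001, -0.0029, 0, 0, 0, 0.05, 1]])

```text
t: 16.25
tcp_pos: [0.4864, -0.0654, 0.0792]
tool_rot: [0.999, 0.048, 0.002, 0.002]
force: [1.0, -4.1, -2.8]
finger_gap: 0.306
gripper_force: 24.8
```

```bash
python3 f.py 0.5426 -0.0593
```

```text
t 16.25 phi -3.033 r 0.0565 z 0.0792 Ftan -4.2 Frad -0.6 Fz -2.8 yaw 0.096 0.30578359048466475 24.836187064647675
```

Emit:
apply_moves(plan=[[0.0001, -0.0029, 0, 0, 0, 0.05, 1], [0.0001, -0.0029, 0, 0, 0, 0.05, 1]])

```text
t: 16.5
tcp_pos: [0.4862, -0.0598, 0.0792]
tool_rot: [1.0, -0.002, 0.002, 0.001]
force: [1.4, -4.7, -2.2]
finger_gap: 0.307
gripper_force: 24.9
```

```bash
python3 f.py 0.5426 -0.0593
```

```text
t 16.5 phi -3.133 r 0.0564 z 0.0792 Ftan -4.7 Frad -1.4 Fz -2.2 yaw -0.004 0.3069878676414257 24.86193537712097
```

Emit:
apply_moves(plan=[[0, -0.0015, 0, 0, 0, 0.025, 1], [0, -0.0015, 0, 0, 0, 0.025, 1]])

```text
t: 16.75
tcp_pos: [0.4862, -0.0569, 0.0792]
tool_rot: [1.0, -0.026, 0.002, 0.002]
force: [0.9, -7.4, -2.2]
finger_gap: 0.301
gripper_force: 24.9
```

```bash
python3 f.py 0.5426 -0.0593
```

```text
t 16.75 phi 3.100 r 0.0564 z 0.0792 Ftan -7.3 Frad -1.2 Fz -2.2 yaw -0.053 0.3011889160674046 24.914411902427673
```

Emit:
apply_moves(plan=[[0, -0.0008, 0, 0, 0, 0.01, 1], [0, 0, 0, 0, 0, 0, 1]])

```text
t: 17.0
tcp_pos: [0.4862, -0.0568, 0.0792]
tool_rot: [1.0, -0.031, 0.002, 0.002]
force: [0.5, -7.5, -3.5]
finger_gap: 0.304
gripper_force: 24.9
```

```bash
python3 f.py 0.5426 -0.0593
```

```text
t 17.0 phi 3.097 r 0.0564 z 0.0792 Ftan -7.5 Frad -0.9 Fz -3.5 yaw -0.061 0.3040341172479242 24.90658164024353
```

Emit:
apply_moves(plan=[[0, -0.0008, 0, 0, 0, 0.01, 1], [0, 0, 0, 0, 0, 0, 1]])

```text
t: 17.25
tcp_pos: [0.4862, -0.0565, 0.0792]
tool_rot: [0.999, -0.035, 0.002, 0.002]
force: [1.5, -9.7, -3.6]
finger_gap: 0.303
gripper_force: 25.0
```

```bash
python3 f.py 0.5426 -0.0593
```

```text
t 17.25 phi 3.092 r 0.0564 z 0.0792 Ftan -9.6 Frad -2.0 Fz -3.6 yaw -0.070 0.3033648698278831 24.951307475566864
```

Emit:
apply_moves(plan=[[0, -0.001, 0, 0, 0, 0, 1], [0, 0, 0, 0, 0, 0, 1], [0, 0, 0, 0, 0, 0, 1]])

```text
t: 17.62
tcp_pos: [0.4862, -0.0563, 0.0792]
tool_rot: [0.999, -0.035, 0.002, 0.003]
force: [-0.2, -12.7, -1.9]
finger_gap: 0.308
gripper_force: 25.1
```

```bash
python3 f.py 0.5426 -0.0593
```

```text
t 17.625 phi 3.088 r 0.0565 z 0.0792 Ftan -12.7 Frad -0.5 Fz -1.9 yaw -0.070 0.30754560549531096 25.050129890441895
```

Emit:
apply_moves(plan=[[0, 0.003, 0, 0, 0, 0, 1], [0, 0, 0, 0, 0, 0, 0.2], [0, 0, 0, 0, 0, 0, -0.1], [0, 0, 0, 0, 0, 0, -0.1], [0, 0, -0.04, 0, 0, 0, -0.1], [0, 0, -0.06, 0, 0, 0, -0.1], [0, 0, -0.06, 0, 0, 0, -0.1], [0, 0, 0, 0, 0, 0, -0.1]])

```text
t: 18.62
tcp_pos: [0.4873, -0.0562, 0.2438]
tool_rot: [0.999, -0.037, 0.006, 0.002]
force: [-0.2, -1.0, -0.8]
finger_gap: 0.551
gripper_force: 0.0
```

Emit:
apply_moves(plan=[[0.06, 0, 0, 0, 0, 0, -0.1], [0.0, 0.06, 0, 0, 0, 0, -0.1], [0.0, 0.06, 0, 0, 0, 0, -0.1], [0.0, 0.06, 0, 0, 0, 0, -0.1], [0.0, 0.06, 0, 0, 0, 0, -0.1], [0, 0, 0, 0, 0, 0, -0.1], [0, 0, 0, 0, 0, 0, -0.1]])

```text
t: 19.5
tcp_pos: [0.5252, -0.2983, 0.2373]
tool_rot: [0.999, -0.037, -0.001, -0.001]
force: [-0.4, 0.3, 0.0]
finger_gap: 0.552
gripper_force: 0.0
```

Run:
```python
from h import *
a=cv2.imread("pics/top0.png");t=snapshot("top")[:,:,::-1];s=snapshot("scene")[:,:,::-1]
cv2.imwrite("pics/fin.png",np.hstack([cv2.resize(t[140:220,200:320],(480,320),interpolation=3),cv2.resize(s[150:270,200:320],(320,320),interpolation=3)]))
st=sense();print(st['tcp_pos'],st['force'],st['t'])
```

```text
[ 0.52575529 -0.29735574  0.2380806 ] [0.83918965 0.08707592 0.35389972] 19.6
```

View pics/fin.png

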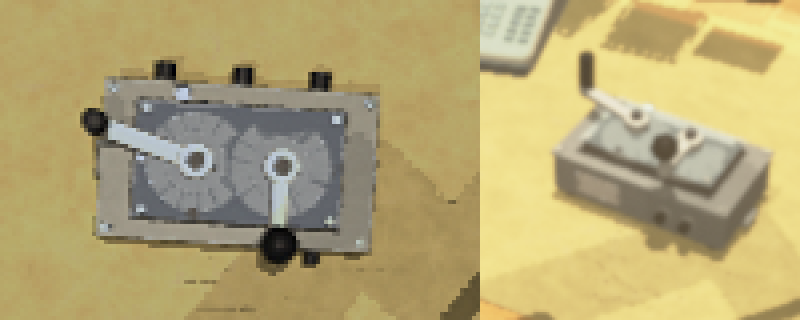

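The final view shows the isolator at its off stop, with the grip at (95,122), and the earthing lever over to the unit's -x, with the ball at (278,245). Nothing is touched, so I'm handing in.

```bash
python3 -c "
from station import *
print(sign_off())"
```

```text
the job is handed in; nothing more can be done
None
```

The isolator is home on its off stop (about 11 N) and the earthing lever is over on its own stop (about 13 N), in that order and both let go; the detent needed about 20 N at the grip, and the job was handed in at about 20 s with no verdict returned.

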